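# Build the sieve stack on the shaker

## Robot

A 6-joint arm with a two-finger parallel gripper is mounted at the origin on a cart in front of the work surface, level with it; the furniture and walls round the work are solid. World frame = base frame: x ahead of the robot, y to its left, z up, the work surface at z = 0. Lengths are in m, angles in degrees, forces in N, time in s.
With the tool pointing down it reaches from about 0.35 to 0.875 m from the base axis. Payload 4.2 kg.
Tool frame: the origin (TCP) lies midway between the tips of the shut fingers; the grasp point (between the pads) lies 19 mm behind it; y points along the fingers, z is the direction in which the jaws open and shut, and the axes are right-handed (so a half turn about y gives the same grasp; the last joint's range is limited). The gripper opens to 87 mm and grips with 3 to 60 N. Pads are 19 mm wide; open, the fingers measure 117 mm over their backs; the gripper's body (75 mm by 190 mm) begins 51 mm behind the grasp point.
Start: joints at [-59.496, 22.042, 0.453, 0, -68.411, -14.817], TCP at [0.169, -0.602, 0.223] pointing down, gripper open.
Joint ranges: [-179.83, 179.83], [-69.29, 118.12], [-61.27, 80.66], [-181.25, 117.63], [-171.15, -9.14], [-177.46, 177.46]. Speed limits (degrees/s): [159.86, 159.86, 180, 180, 180, 180].

## Interface

Orientations are given as [roll, pitch, yaw] about the fixed x, y, z axes, in that order (R = Rz(yaw) Ry(pitch) Rx(roll)).
In Python, from workcell import env gives the robot as it stands. The module is installed in compiled form; this text tells all that it offers. Calls block until the motion is done:
- env.goto(position, orientation): joint-space move of the TCP to a pose.
- env.move_straight(position, rotation=None, rate=0.15, force_limit=None): straight line of the TCP; rotation=None keeps the orientation; rate is the mean speed in m/s. With force_limit (N) it stops when the force on the tool has changed by that much, and returns True; else False.
- env.set_joints(angles): joint-space move.
- env.gripper_to(opening, grasp_force=None): opening from 0.0 (shut) to 1.0 (fully open); grasp_force is the grip in N (None keeps the last); returns when the fingers have stopped.
- env.dwell(seconds).
- env.inverse_kinematics(position, orientation): joint angles nearest the present ones, or None.
- env.read_state(): the state.
- env.grab_frame(name): name is "scene" or "top" or "wrist"; returns a dict with "image" (480x640x3 uint8, blue, green, red), "fx", "fy", "cx", "cy" (pixels), "position" and "orientation" of the camera in the world. Camera axes: x right, y up, looking along -z (the intrinsics and any distortion apply to the point x, -y, -z); pixel columns grow to the right and rows downward; lengths in m; the calibration is good to about 2 mm. The wrist camera is an equidistant fisheye: a pixel r from the principal point sees the ray r / f radians off the axis. A picture is of the moment at which its call begins. There is no depth.
A pose or a line that the arm cannot do raises env.Unreachable and nothing moves.
- env.close_job(): hands the job in, once; it reports no verdict.
Trained networks look in a picture, given as the dict that the camera call returned (one of the last four; its "shot" number tells which), for a name from the list of things; names that differ only in an ending like _2 or _b are one class to them, and where a whole thing is asked for, a point or a joint stands for the part that bears it (a point fixed in the world has none). Each returns a list of dicts, best first, with "score" (0 to 1); they miss things now and then, are a little off and sometimes report something else, mostly with a low value. They report only what shows in the picture. A call takes as long as a camera call. They do not tell look-alikes from the thing itself.
- env.search_frame(picture, thing): "xyz" ([x, y, z] in m, in world coordinates, good to about 4 mm: the middle of the surface that is visible of it).
- env.trace(picture, thing): "mask" (480x640 bool, what is visible of it).
The state is a dict: "clock": time; "joint_positions": joint angles; "qvel": joint speeds; "joint_torque": joint torques, N m; "position": TCP position; "tool_rot": TCP orientation; "force": force on the tool from outside, world axes, zero at the start; "wrist_torque": the same for the moment, N m; "opening": opening from 0.0 (shut) to 1.0 (fully open).
Only numpy, scipy, OpenCV 4.12 (cv2) and the standard library are available. Lean on these libraries where they do the work, as an engineer would, in place of code of your own. Each camera call takes 0.05 s, during which the arm holds its last target. There are 200 camera calls.

## Task

Build the small sieve stack on the round shaker base, one part after another from the bottom up: first the receiver pan in the shaker's collar, then the fine-mesh sieve, then the coarse-mesh sieve, then the lid with its knob up. Each part must sit fully home and level in the one below. Leave the stamp, the vial and the notepad where they are.

Things in the scene. Friction and masses are not known exactly. Their poses are not given: they have to be found in the camera images.
- shaker: Shaker base, fixed: grey round housing, 100 mm diameter, 28 mm high, a small black control box on its side (66 mm from the axis). On top, centred, a bright upright collar: outer diameter 56, mouth 50 wide and 12 deep, rim 40 mm above the bench. Origin: centre of the underside; z up. Pan home: pan's origin 32 mm above this one.
- pan: Receiver pan: round steel cup with plain solid floor, outer diameter 56, 34 mm high: 26 mm frame (grip here) over an 8 mm spigot, 44 wide tapering to 34 at the foot. The spigot drops 8 mm into a 50 mm mouth until the shoulder rests on the rim. Own mouth 50 wide, 24 deep. 0.08-0.16 kg. Origin: centre of the foot's underside; z up. Fine sieve home: its origin 26 mm above this one.
- fine_sieve: Fine sieve: low steel frame, dense dark-looking wire mesh (2.4 mm pitch) 17 mm below the rim; outer diameter 56, 30 mm high: 22 mm frame (grip here) over the same 8 mm spigot as the pan; mouth 50 wide. 0.07-0.13 kg. Origin: centre of the foot's underside; z up. Coarse sieve home: its origin 22 mm above this one.
- coarse_sieve: Coarse sieve: tall steel frame, see-through grid of thick wires (12 mm pitch) 33 mm below the rim; outer diameter 56, 48 mm high: 40 mm frame (grip here) over the same 8 mm spigot as the pan; mouth 50 wide. 0.09-0.17 kg. Origin: centre of the foot's underside; z up. Lid home: its origin 40 mm above this one.
- lid: Lid: closed steel disc, diameter 56, 6 mm thick, over the same 8 mm spigot as the pan, with a round upright knob in the middle (grip here), diameter 20, spanning 14 to 36 mm above the origin. 0.07-0.13 kg. Origin: centre of the foot's underside; z up.
- stamp: Bystander, leave alone: rubber stamp with an upright dark red knob, 24 x 44 mm, 54 mm high, standing. Origin: centre of the underside.
- vial: Bystander, leave alone: small glass vial with a green screw cap, 24 mm diameter, 52 mm high, standing. Origin: centre of the underside.
- notepad: Bystander, leave alone: black-covered notepad lying flat, 70 x 95 mm, 16 mm thick. Origin: centre of the underside; long side along its y axis.
Not all that is in view belongs to the job. What is shaped like the pan but blue or yellow is not meant.

How it is judged (in metres and radians):
On the way, in this order (a step that is already met when the one before it is completed fails the run):
1. the receiver pan is seated in the shaker's collar (horizontal distance between pan and shaker below 0.006 m and z of pan in the frame of shaker between 0.029 and 0.035 m and angle between pan's own z axis and vertical below 0.07 rad), for 0.2 s.
2. the fine sieve is seated on the pan (all of step 1 and horizontal distance between fine_sieve and pan below 0.006 m and z of fine_sieve in the frame of pan between 0.023 and 0.029 m and angle between fine_sieve's own z axis and vertical below 0.07 rad), for 0.2 s.
3. the coarse sieve is seated on the fine sieve (all of step 2 and horizontal distance between coarse_sieve and fine_sieve below 0.006 m and z of coarse_sieve in the frame of fine_sieve between 0.019 and 0.025 m and angle between coarse_sieve's own z axis and vertical below 0.07 rad), for 0.2 s.
4. the lid is seated on the coarse sieve (all of step 3 and horizontal distance between lid and coarse_sieve below 0.006 m and z of lid in the frame of coarse_sieve between 0.037 and 0.043 m and angle between lid's own z axis and vertical below 0.07 rad), for 0.2 s.
At the end, for the whole second after the job is handed in: Pan in the shaker's collar, fine sieve on the pan, coarse sieve on the fine sieve, lid on top: each centred on the one below within 6 mm, at its seated height within 3 mm, level within 0.07 rad, and at rest (all of step 4 and linear speed of each of pan, fine_sieve, coarse_sieve, lid below 0.02 m/s); the robot touches nothing.
It fails at once if the stamp was disturbed (moved by more than 30 mm) (distance of stamp from where it was at the start of the episode above 0.03 m).
It fails at once if the vial was disturbed (moved by more than 30 mm) (distance of vial from where it was at the start of the episode above 0.03 m).
It fails at once if the notepad was disturbed (moved by more than 30 mm) (distance of notepad from where it was at the start of the episode above 0.03 m).
It also fails if it takes over 83 s, if anything falls off the work surface, if the arm or the gripper's body presses on something with over 40 N, if the wrist force passes 120 N, or if a joint passes its speed limit or range.

## Working session

There is one attempt and no reset: what is moved stays moved. The work goes in short steps, each a Python script; the robot and the scene stay as the last script left them, time stands still between calls to the robot, and variables do not carry over. Pictures are saved under pics/ and viewed, about 12 in all and at most 16, crops included, and the job is handed in when it is done.

```bash
mkdir -p pics; ls; cat > h.py <<'E'
import numpy as np, cv2, json
from scipy.spatial.transform import Rotation as R
from workcell import env
np.set_printoptions(precision=4,suppress=True)
def save(f,n,crop=None,s=1):
    im=f["image"]
    if crop: im=im[crop[1]:crop[3],crop[0]:crop[2]]
    cv2.imwrite("pics/"+n,cv2.resize(im,None,fx=s,fy=s,interpolation=cv2.INTER_CUBIC))
E
python3 - <<'E'
from h import *
s=env.read_state(); print(s["clock"],s["position"],s["tool_rot"],s["opening"])
for n in ("scene","top"):
    f=env.grab_frame(n); save(f,n+"0.png"); print(n,f["position"],f["orientation"],f["fx"],f["cx"],f["cy"],f.keys())
    for t in "shaker pan fine_sieve coarse_sieve lid stamp vial notepad".split():
        for d in env.search_frame(f,t): print(t,round(d["score"],2),np.array(d["xyz"]))
print(env.read_state()["clock"])
E
```

```text
pics
0.0 [ 0.1688 -0.6011  0.2214] [-89.8704   0.0033  15.6728] 1.0029723125992718
scene [0.007  0.5575 0.4178] [  64.8223   -0.9712 -136.8418] 493.46332661982296 321.4880534975031 235.07285494245988 dict_keys(['image', 'fx', 'fy', 'cx', 'cy', 'position', 'orientation', 'shot'])
shaker 0.76 [0.4359 0.2843 0.0241]
pan 0.93 [ 0.4301 -0.0669  0.021 ]
pan 0.88 [ 0.539  -0.0255  0.0211]
pan 0.56 [0.4496 0.039  0.0215]
fine_sieve 0.69 [ 0.6113 -0.1181  0.02  ]
coarse_sieve 0.87 [0.5864 0.1599 0.0345]
coarse_sieve 0.4 [0.5965 0.0253 0.0324]
lid 0.91 [ 0.4216 -0.2268  0.0155]
stamp 0.56 [0.416  0.1452 0.0138]
vial 0.31 [0.4352 0.2819 0.0252]
notepad 0.56 [ 0.5732 -0.2614  0.0134]
top [0.3906 0.0227 1.1226] [  7.8338  -1.1888 -89.0907] 528.9017524126549 314.2617324417692 239.04857697786863 dict_keys(['image', 'fx', 'fy', 'cx', 'cy', 'position', 'orientation', 'shot'])
shaker 0.65 [0.4586 0.2694 0.0303]
shaker 0.24 [0.4186 0.1414 0.0145]
pan 0.91 [ 0.5442 -0.0309  0.0138]
pan 0.83 [0.4516 0.0301 0.0128]
pan 0.66 [ 0.4341 -0.0743  0.0064]
fine_sieve 0.87 [ 0.6163 -0.1197  0.012 ]
coarse_sieve 0.89 [0.6069 0.1576 0.0191]
lid 0.84 [ 0.4304 -0.2341  0.0207]
stamp 0.8 [0.4177 0.1371 0.0134]
vial 0.44 [0.5989 0.0188 0.0502]
notepad 0.91 [ 0.5746 -0.283   0.0144]
0.9
```

View pics/scene0.png

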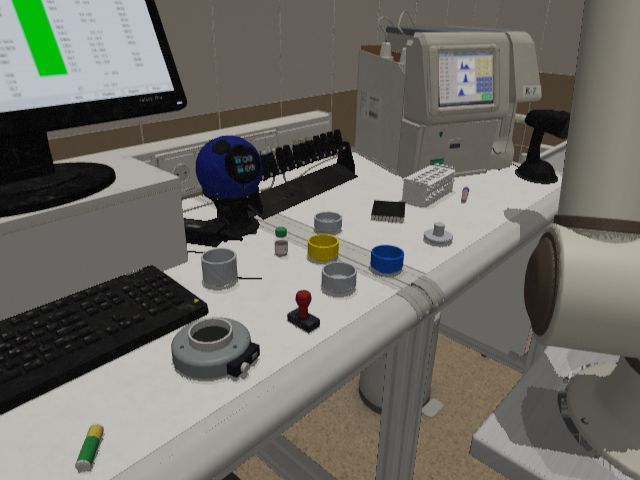

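View pics/top0.png

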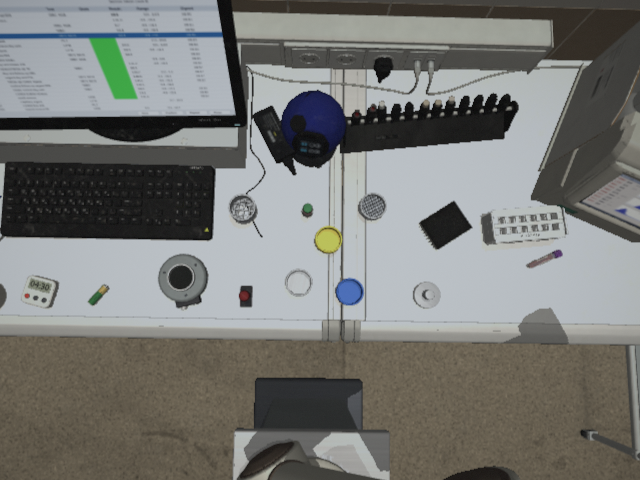

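Pan candidates: steel at top (298,282)/scene (338,278), blue at (349,291)/(387,259) and yellow at (328,240)/(323,246). I choose the steel one. The fine sieve could be confused with the pan, but its dense mesh shows at top (372,207). The coarse sieve, tall with an open grid, is at (243,209). The lid is at (427,295) and the shaker at (183,279). Next I move over the shaker and then the pan for close views.

```bash
cat >> h.py <<'E'
import pickle
from scipy.optimize import least_squares
def O(yaw): return [-90,0,yaw]
def project(f,P):
    Rc=R.from_euler("xyz",f["orientation"],degrees=True).as_matrix()
    c=(np.asarray(P)-f["position"])@Rc; q=np.stack([c[:,0],-c[:,1],-c[:,2]],1)
    if f.get("wrist"):
        rho=np.hypot(q[:,0],q[:,1]); th=np.arctan2(rho,q[:,2]); k=th/np.maximum(rho,1e-9)
    else: k=1/q[:,2]
    return np.stack([f["cx"]+f["fx"]*k*q[:,0],f["cy"]+f["fy"]*k*q[:,1]],1)
A=np.linspace(0,2*np.pi,72,endpoint=False)
def ring(r,z): return np.stack([r*np.cos(A),r*np.sin(A),0*A+z],1)
# silhouettes as (radius,z) rings relative to origin
SH={"pan":[(.028,.034),(.028,.008),(.017,0)],"fine_sieve":[(.028,.030),(.028,.008),(.017,0)],
"coarse_sieve":[(.028,.048),(.028,.008),(.017,0)],"lid":[(.028,.014),(.028,.008),(.010,.036)],
"shaker":[(.05,.028),(.05,0),(.028,.04)]}
def shoot(name,thing,near,img=None):
    f=env.grab_frame(name); f["wrist"]=name=="wrist"
    if img: save(f,img)
    px=project(f,[near])[0]; best=None
    for d in env.trace(f,thing):
        m=np.asarray(d["mask"]).astype(np.uint8)
        cs=cv2.findContours(m,cv2.RETR_EXTERNAL,cv2.CHAIN_APPROX_NONE)[0]
        if not cs: continue
        c=max(cs,key=cv2.contourArea)[:,0].astype(float); e=np.linalg.norm(c.mean(0)-px)
        if best is None or e<best[0]: best=(e,c,d["score"])
    if best is None or best[0]>60: print("no mask",thing,name,px,best and best[0]); return None
    print("mask",thing,name,"px",px,"off %.0f score %.2f"%(best[0],best[2]))
    return f,best[1]
def fit(views,thing,x0,freez=True):
    views=[v for v in views if v]
    def res(p):
        o=[p[0],p[1],p[2] if freez else 0.]; r=[]
        for f,c in views:
            pts=np.concatenate([project(f,ring(*s)+o) for s in SH[thing]]).astype(np.float32)
            h=cv2.convexHull(pts); r+=[cv2.pointPolygonTest(h,(float(u),float(v)),True) for u,v in c[::3]]
        return np.array(r)
    s=least_squares(res,[x0[0],x0[1],0] if freez else x0[:2],loss="soft_l1",diff_step=1e-3,x_scale=.01)
    print("fit",thing,s.x,"median|res| px %.2f"%np.median(np.abs(res(s.x)))); return s.x
E
python3 - <<'E'
from h import *
t=lambda:round(env.read_state()["clock"],2)
env.goto([.47,.15,.28],O(0)); print(t(), env.read_state()["joint_positions"])
f=env.grab_frame("wrist"); save(f,"w1.png"); print(f["position"],f["orientation"],f["fx"],f["cx"],f["cy"])
f["wrist"]=True
for n,p in (("pan",[.4516,.03,.034]),("shaker",[.4586,.27,.04])): print(n,project(f,[p]))
E
```

```text
3.76 [  36.5448    6.8369  -11.845     0.0043  -71.3304 -126.5937]
[0.3902 0.1492 0.4422] [-16.8466  -0.0111  89.9636] 371.64829954431775 316.1191170984587 236.45731332223824
pan [[211.2218 184.1348]]
shaker [[423.3325 190.9827]]
```

View pics/w1.png

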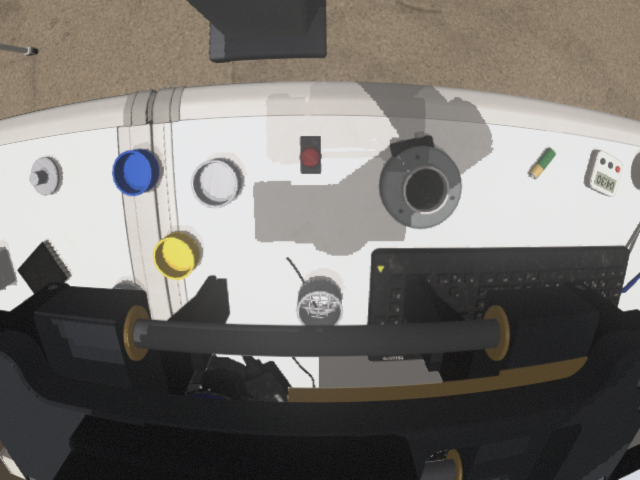

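The wrist view shows the pan at (216,182), the shaker collar at (425,189), the coarse sieve at (320,305) and the stamp at (311,155). Next are the measurements of the pan and shaker from two places.

```bash
python3 - <<'E'
from h import *
V={"pan":[],"shaker":[]}; P={"pan":[.4516,.03,.03],"shaker":[.4586,.27,.03]}
for k in V: V[k].append(shoot("wrist",k,P[k]))
env.goto([.47,.10,.20],O(0))
for k in V: V[k].append(shoot("wrist",k,P[k],"w2_%s.png"%k))
for k in V: V[k].append(shoot("top",k,P[k]))
for k in V:
    fit(V[k],k,P[k]); fit(V[k][:2],k,P[k]); fit(V[k],k,P[k],False)
pickle.dump(V,open("V1.pkl","wb"))
im=[]
for (f,c),k in ((V["pan"][1],"pan"),(V["shaker"][1],"shaker")):
    u=project(f,[P[k]])[0].astype(int); g=f["image"].copy(); cv2.polylines(g,[c.astype(np.int32)],True,(0,0,255),1)
    g=cv2.copyMakeBorder(g,100,100,100,100,0); im.append(cv2.resize(g[u[1]:u[1]+200,u[0]:u[0]+200],(400,400)))
cv2.imwrite("pics/c1.png",np.hstack(im)); print(env.read_state()["clock"])
E
```

```text
mask pan wrist px [212.1687 183.5932] off 4 score 0.57
mask shaker wrist px [420.8993 189.4801] off 8 score 0.56
mask pan wrist px [240.6809 194.7768] off 4 score 0.81
mask shaker wrist px [487.3689 202.5871] off 13 score 0.77
mask pan top px [300.1946 281.8829] off 8 score 0.61
no mask shaker top [183.4613 276.4791] None
fit pan [ 0.4526  0.0309 -0.0077] median|res| px 0.50
fit pan [ 0.4527  0.0308 -0.008 ] median|res| px 0.41
fit pan [0.4514 0.0326] median|res| px 0.75
fit shaker [ 0.4553  0.2734 -0.0032] median|res| px 1.71
fit shaker [ 0.4553  0.2734 -0.0032] median|res| px 1.71
fit shaker [0.4543 0.272 ] median|res| px 1.97
4.875
```

View pics/c1.png

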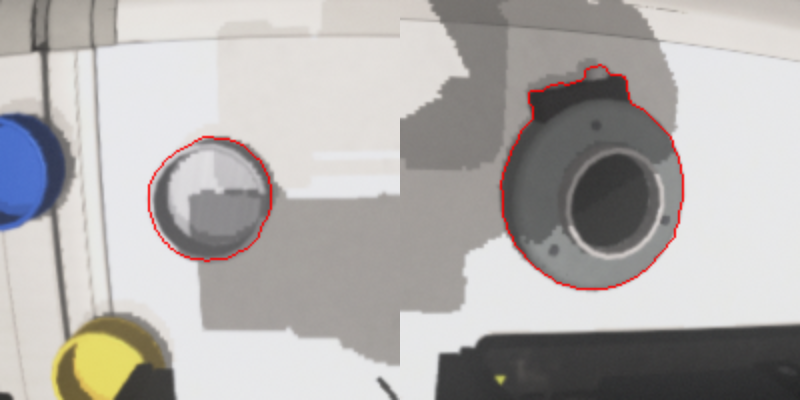

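The close crop confirms the choice: the steel cup with a plain floor, beside the blue and yellow decoys. I'll check the shaker fit by overlaying the collar rings, and grasp the pan in the same step.

```bash
cat >> h.py <<'E'
def pick(xy,dz,op=1.0,force=25,yaw=0,zc=.15):
    env.goto([*xy,zc],O(yaw)); env.gripper_to(op)
    hit=env.move_straight([*xy,dz],O(yaw),rate=.12,force_limit=12)
    env.gripper_to(0,grasp_force=force); s=env.read_state()
    print("pick hit",hit,"pos",s["position"],"open mm",s["opening"]*87)
    env.move_straight([*xy,.25],rate=.2); s=env.read_state(); print("lifted",s["opening"]*87,s["force"],"t",s["clock"])
E
python3 - <<'E'
from h import *
f,c=pickle.load(open("V1.pkl","rb"))["shaker"][1]
g=cv2.resize(f["image"],None,fx=4,fy=4,interpolation=cv2.INTER_CUBIC)
for r,z,col in ((.05,.028,(0,0,255)),(.028,.04,(0,255,0)),(.025,.04,(255,255,0))):
    p=project(f,ring(r,z)+[.4553,.2734,0])*4+1.5; cv2.polylines(g,[p.astype(np.int32)],True,col,1)
cv2.imwrite("pics/c2.png",g[600:1150,1700:2250])
pick([.4527,.0312],.010)
E
```

```text
pick hit False pos [0.4529 0.0313 0.0101] open mm 54.96163233245678
lifted 55.10231571289274 [-0.3708 -0.5705 -0.6239] t 8.85
```

View pics/c2.png

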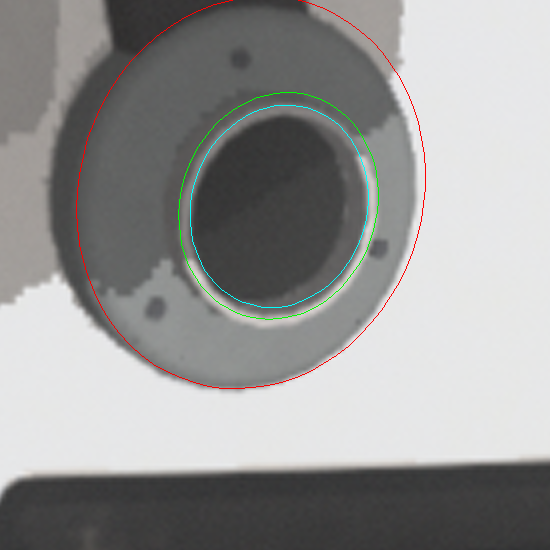

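The collar rings match to within about 1.5 mm; the collar itself suggests roughly (0.456, 0.2725). Next I place the pan, guarded by force.

```bash
cat >> h.py <<'E'
def lower(xy,z_exp,yaw=0):
    env.goto([*xy,z_exp+.05],O(yaw)); env.dwell(.2)
    hit=env.move_straight([*xy,z_exp+.014],rate=.1,force_limit=10)
    if not hit: hit=env.move_straight([*xy,z_exp-.003],rate=.03,force_limit=6)
    s=env.read_state(); z=s["position"][2]
    print("lower hit",hit,"dz from home mm %.1f"%((z-z_exp)*1e3),"F",s["force"],"M",s["wrist_torque"],"open",s["opening"]*87,"t",s["clock"]); return z
def release(xy,op=.85,up=.25):
    env.gripper_to(op); s=env.read_state(); env.move_straight([*xy,s["position"][2]+.06],rate=.12)
    env.move_straight([*xy,up],rate=.3); print("released",s["opening"]*87,"t",env.read_state()["clock"])
E
python3 - <<'E'
from h import *
lower([.456,.2725],.042)
E
```

```text
lower hit True dz from home mm 0.1 F [-0.3702  0.6421  4.2444] M [-0.0496  0.2289  0.0169] open 55.217539364836746 t 11.1583
```

Contact came exactly at home height. I release, then measure the seated pan, the fine sieve and the lid.

```bash
python3 - <<'E'
from h import *
release([.456,.2725],up=.2)
SH["seated"]=[(.028,.034),(.028,.008)]
env.goto([.48,.2,.22],O(0))
v=[shoot("wrist","pan",[.456,.2725,.06],"w3.png")]
def seat(v):
    f,c=v
    def res(p):
        h=cv2.convexHull(np.concatenate([project(f,ring(*s)+[p[0],p[1],.032]) for s in SH["seated"]]).astype(np.float32))
        return np.array([cv2.pointPolygonTest(h,(float(a),float(b)),True) for a,b in c[::3]])
    s=least_squares(res,[.456,.2725],loss="soft_l1",diff_step=1e-3,x_scale=.01); print("seated pan",s.x,np.median(abs(res(s.x))))
if v[0]: seat(v[0])
P={"fine_sieve":[.6163,-.1197,.02],"lid":[.43,-.234,.015]}
V={k:[] for k in P}
for p in ([.60,-.14,.27],[.63,-.12,.20]):
    env.goto(p,O(0))
    for k in P: V[k].append(shoot("wrist",k,P[k],"w4_%s_%d.png"%(k,len(V[k]))))
for k in P: fit(V[k],k,P[k]); fit(V[k],k,P[k],False)
pickle.dump(V,open("V2.pkl","wb"))
s=env.read_state(); print(s["clock"],s["opening"])
E
```

```text
released 73.94866490247172 t 12.9417
mask pan wrist px [399.814 193.197] off 2 score 0.79
seated pan [0.4549 0.2725] 0.30861037284499093
mask fine_sieve wrist px [333.032  212.5865] off 2 score 0.84
mask lid wrist px [231.3068  51.0697] off 2 score 0.58
mask fine_sieve wrist px [316.7734 198.8687] off 2 score 0.93
mask lid wrist px [198.4541   9.7756] off 6 score 0.59
fit fine_sieve [ 0.6181 -0.1215 -0.0088] median|res| px 0.32
fit fine_sieve [ 0.6163 -0.1216] median|res| px 0.77
fit lid [ 0.4277 -0.2412 -0.0149] median|res| px 0.78
fit lid [ 0.431 -0.237] median|res| px 0.84
15.6333 0.8494941873979357
```

View pics/w3.png

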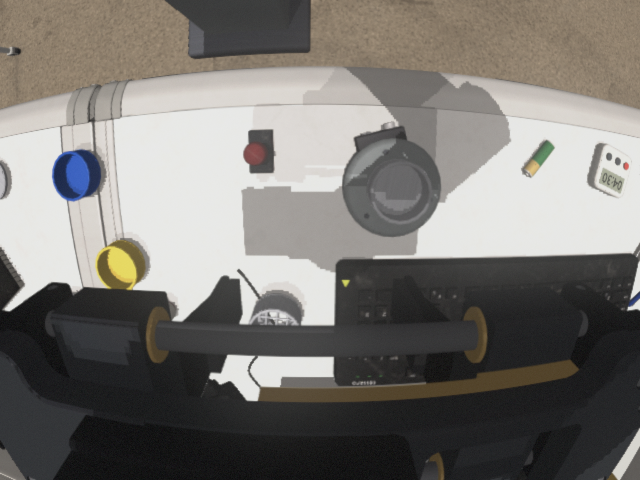

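View pics/w4_fine_sieve_1.png

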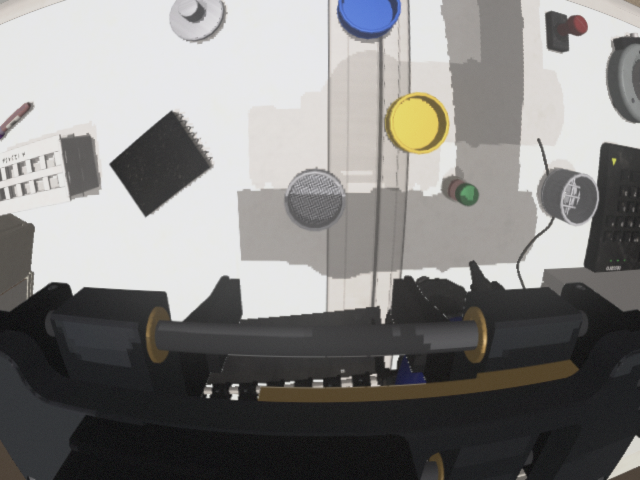

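The pan sits centred in the collar at (398,187), fitted at (0.4549, 0.2725). The fine sieve is at (316,198) with its dense mesh visible. Now the fine sieve.

```bash
python3 - <<'E'
from h import *
pick([.6172,-.1215],.010,op=.95)
z=lower([.4553,.2725],.068)
if abs(z-.068)<.003: release([.4553,.2725],up=.2)
else: raise SystemExit("not home")
# coarse views on the way
P={"coarse_sieve":[.607,.158,.024],"fine_sieve":[.4553,.2725,.07]}; V={k:[] for k in P}
env.goto([.56,.19,.25],O(0))
for k in P: V[k].append(shoot("wrist",k,P[k],"w5_%s.png"%k))
env.goto([.62,.14,.24],O(0)); V["coarse_sieve"].append(shoot("wrist","coarse_sieve",P["coarse_sieve"],"w6.png"))
fit(V["coarse_sieve"],"coarse_sieve",P["coarse_sieve"]); fit(V["coarse_sieve"],"coarse_sieve",P["coarse_sieve"],False)
SH["fine_sieve"]=[(r,z+.058) for r,z in SH["fine_sieve"][:2]]
if V["fine_sieve"][0]: fit(V["fine_sieve"],"fine_sieve",P["fine_sieve"],False)
print(env.read_state()["clock"])
E
```

```text
pick hit False pos [ 0.6173 -0.1215  0.0102] open mm 54.54252370210382
lifted 54.45468662277249 [ 0.1717  0.4832 -1.7857] t 19.7333
lower hit True dz from home mm 0.0 F [-1.2408 -0.193   4.8075] M [-0.071   0.2418 -0.0307] open 54.333194396104034 t 22.5667
released 73.77476356071848 t 24.2833
mask coarse_sieve wrist px [288.3763 246.5037] off 5 score 0.58
mask fine_sieve wrist px [406.7138 104.6694] off 3 score 0.77
mask coarse_sieve wrist px [334.2245 192.8277] off 4 score 0.87
fit coarse_sieve [ 0.6054  0.1529 -0.005 ] median|res| px 0.39
fit coarse_sieve [0.6042 0.153 ] median|res| px 0.61
fit fine_sieve [0.4544 0.2722] median|res| px 0.61
25.6167
```

View pics/w6.png

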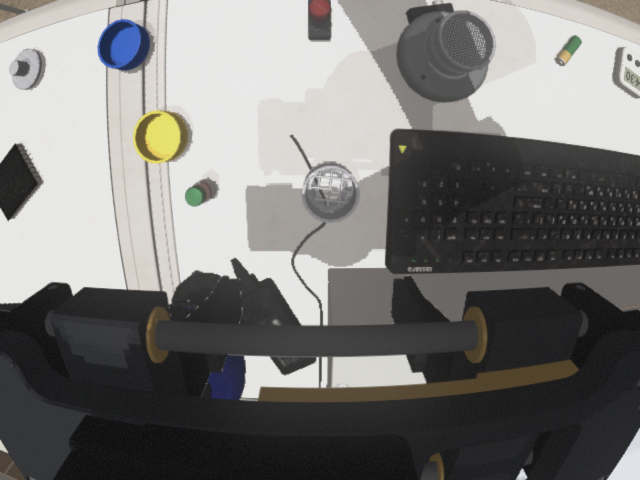

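The coarse sieve is at (331,191) with an open 12 mm grid. The keyboard starts about 58 mm to its side, so I keep the jaw opening at 75 mm. The fine sieve sits level on the stack at (465,40). Now the coarse sieve.

```bash
python3 - <<'E'
from h import *
pick([.6050,.1529],.022,op=.86)
z=lower([.4553,.2725],.102)
if abs(z-.102)<.003: release([.4553,.2725],op=.85,up=.25)
else: raise SystemExit("not home")
P={"coarse_sieve":[.455,.2725,.11],"lid":[.430,-.237,.015]}
env.goto([.50,.22,.27],O(0)); v=[shoot("wrist","coarse_sieve",P["coarse_sieve"],"w7.png")]
SH["coarse_sieve"]=[(r,z+.080) for r,z in SH["coarse_sieve"][:2]]
if v[0]: fit(v,"coarse_sieve",P["coarse_sieve"],False)
V=[]
for p in ([.47,-.2,.25],[.45,-.25,.18]):
    env.goto(p,O(0)); V.append(shoot("wrist","lid",P["lid"],"w8_%d.png"%len(V)))
fit(V,"lid",P["lid"]); fit(V,"lid",P["lid"],False); print(env.read_state()["clock"])
E
```

```text
pick hit False pos [0.6052 0.153  0.0224] open mm 55.095415746248726
lifted 55.36683697840931 [-0.0498 -0.1939 -2.5209] t 29.3
lower hit True dz from home mm 0.3 F [-0.5427 -0.7767  4.2933] M [-0.0833  0.3348 -0.0291] open 55.15193273121797 t 31.3667
released 74.24613487488371 t 33.125
mask coarse_sieve wrist px [378.452  168.9719] off 1 score 0.81
fit coarse_sieve [0.4544 0.2722] median|res| px 0.31
mask lid wrist px [281.1506 164.029 ] off 0 score 0.65
mask lid wrist px [331.1207 194.7011] off 0 score 0.59
fit lid [ 0.4318 -0.2369 -0.0083] median|res| px 0.60
fit lid [ 0.4306 -0.2371] median|res| px 1.05
35.8167
```

View pics/w8_1.png

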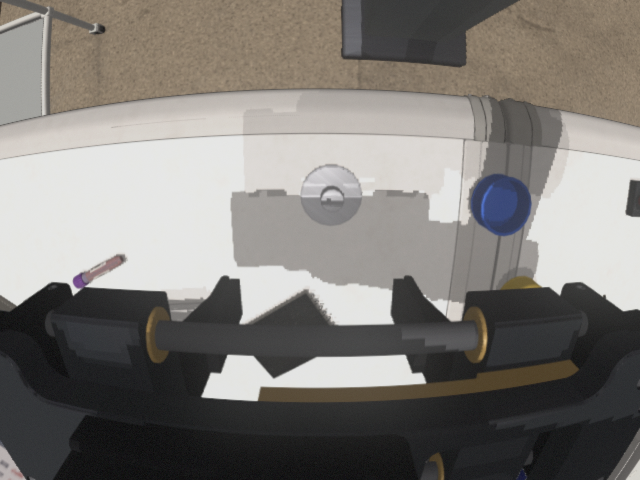

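View pics/w7.png

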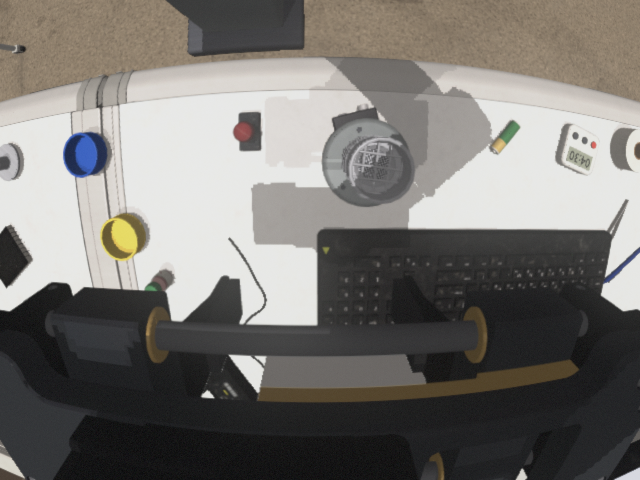

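The coarse sieve is level and centred at (378,165), and the lid is free at (331,195). Now the lid, gripped by its knob.

```bash
python3 - <<'E'
from h import *
pick([.4312,-.237],.016,op=.7)
z=lower([.4550,.2725],.136)
if abs(z-.136)<.003: release([.4550,.2725],op=.6,up=.25)
else: raise SystemExit("not home")
P=[.455,.2725,.13]
env.goto([.52,.14,.27],O(0)); v=[shoot("wrist","lid",P,"w9.png")]
SH["lid"]=[(r,z+.120) for r,z in SH["lid"]]
if v[0]: fit(v,"lid",P,False)
f=env.grab_frame("scene"); save(f,"s9.png",(100,200,400,400),2.5); print(env.read_state()["clock"])
E
```

```text
pick hit False pos [ 0.4312 -0.237   0.016 ] open mm 19.182772889973247
lifted 18.852069792231898 [ 0.3501 -0.6537 -1.0066] t 40.0333
lower hit True dz from home mm -0.1 F [-0.6476  0.0488  5.0234] M [-0.069   0.3825 -0.0078] open 19.18999558353059 t 43.1083
released 51.91074892189018 t 44.9417
mask lid wrist px [472.7908 151.8769] off 1 score 0.85
fit lid [0.4543 0.2721] median|res| px 0.97
45.7417
```

View pics/s9.png

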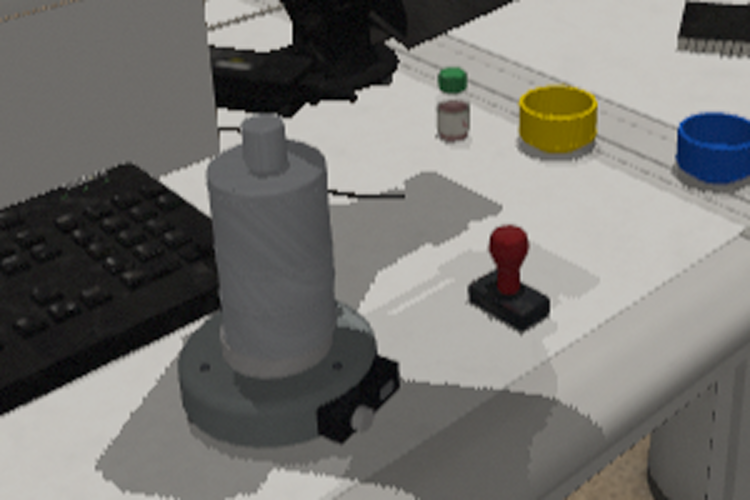

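The stack stands straight without gaps, knob up at (264,145) in the crop. The stamp (508,275) and vial (453,105) are standing where they were, and the arm is clear.

```bash
python3 -c "
from h import *
env.close_job()"
```

```text
the job is handed in; nothing more can be done
```

I built the stack bottom-up on the shaker (pan, fine sieve, coarse sieve, lid with its knob up) and handed it in after about 46 s of the 83 s. The job reports no verdict.

- **Seating:** each part made contact within 0.3 mm of its home height. The fitted centres of the four seated parts agree within about 0.6 mm in x and y, around (0.454, 0.272).
- **Final picture:** the scene view shows the stack straight and without gaps, the stamp and vial undisturbed, and the arm clear. The notepad was only partly in that crop, but no move went near it.
- **Disagreements:**
  - My two-view height fits came out 3 to 9 mm low for the parts and the shaker, and 15 mm low for the lid from far off. I took grasp heights from the description instead, and the contact heights bore that out.
  - The top camera gave no mask of the shaker. I set its centre from the wrist views, adjusted by about 1 mm to match the collar.

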